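# Set the cross slide to its clip and work the press

### The job

Crank the press's handwheel until the pointer on the slide lines up with the point of the setting clip on the scale. Then push the air valve's lever fully over towards the press, hold it there for two seconds so that the ram comes down, and let it spring back upright. The slide must still stand at the clip at the end; do not shift the clip or knock the things lying around.

Things in the scene. Friction and masses are not known exactly. Their poses are not given: they have to be found in the camera images.
- press: Bench press with cross slide, bolted down: grey steel, base plate 200 x 420 x 12 mm. Origin: on the table under the slide bed. Its y axis runs along the slide, from the handwheel (at y = -160 mm) to the press's C-frame (upright at y = 160 to 200 mm, 197 mm high; an arm reaches from it over the bed to y = 45 mm, with an air cylinder on top to 247 mm); its x axis points to the side of the scale rail (x = 53 to 85 mm).
- wheel_center (a point): On the vertical axis of the horizontal aluminium handwheel (rim 124 mm over all, rim top 86 mm above the table, three spokes, hub of 36 mm diameter whose top is at 88 mm); this point is 86 mm above the table.
- crank_handle (a point): Middle of the handwheel's crank handle: an upright, freely revolving black cylinder, 22 mm diameter, 55 mm high, standing on the rim 55 mm from the wheel's axis; its foot is 88 mm and its top 143 mm above the table. Nothing else near the wheel stands higher than 88 mm. It can be pushed round from the side or gripped.
- wheel (a joint): Angle of the handwheel (rad), growing clockwise as seen from above. One turn moves the slide 20 mm. Friction about 0.15 N m (3 N at the handle); it stays where it is left. Usable from -0.6 to 28.4.
- carriage (a joint): Travel of the slide (m), growing towards the press's C-frame; clockwise turning makes it grow. Driven only by the handwheel.
- pointer_tip (a point): Tip of the dark steel pointer on the side of the slide (the 85 x 100 mm steel block that carries an aluminium plate with three copper contacts), just over the scale, 53 mm above the table. It moves with the slide along the press's y axis. At the start it is 25 to 80 mm from the clip, on the handwheel's side.
- clip_tip (a point): Tip of the setting clip: a dark steel saddle 22 x 26 x 24 mm on the outer side of the white scale with black ticks every 10 mm, with a point that faces the slide's pointer, 53 mm above the table. The two tips pass each other with a 3 mm gap; they line up when they have the same place along the press's y axis. It is a friction fit and must stay where it is set.
- valve: Air valve: aluminium block 70 x 90 x 45 mm on a 110 x 130 x 8 mm plate, bolted down beside the press. Origin under its centre on the table. Its -y axis points roughly towards the press.
- lever_pivot (a point): Pivot of the valve's lever, on top of the block, 45 mm above the table.
- lever_grip (a point): Middle of the lever's black grip (28 mm diameter, from 50 to 108 mm along the lever from the pivot; this point is 80 mm from it). Under it a 12 mm steel rod. Upright when at rest.
- lever (a joint): Lean of the valve lever (rad): 0 upright, growing as it leans towards the press (the valve's -y), stops at -0.5 and 0.5. Spring 1 N m/rad (about 6 N at the grip at full lean); let go, it stands up again. Leaning it towards the press lowers the press's ram by up to 25 mm.
- part_tray: Bystander: clear plastic tray 200 x 130 x 35 mm full of copper spools. Origin: centre of its underside.
- screwdriver: Bystander: screwdriver 190 mm long, lying down. Origin: about its middle.
- jar: Bystander: amber glass jar, 70 mm diameter, 90 mm high. Origin: centre of its underside.
- coil_former: Bystander: flanged copper spool, 64 mm diameter, 45 mm high, upright. Origin: centre of its underside.
- pen_pot: Bystander: grey pen pot, 72 mm diameter, 95 mm high (pens to 150 mm). Origin: centre of its underside.

How it is judged:
By the outcome, as a careful person would: the job done as asked, in the order asked, and still so for the second after the job is handed in, with the robot touching nothing.
It also fails if it takes over 72 s, if anything falls off the work surface, if the arm or the gripper's body presses on something with over 40 N, if the wrist force passes 120 N, or if a joint passes its speed limit or range.

### The arm

A 6-joint arm with a two-finger parallel gripper is mounted at the origin on the work surface. World frame = base frame: x ahead of the robot, y to its left, z up, the work surface at z = 0. Lengths are in m, angles in rad, forces in N, time in s.
With the tool pointing down it reaches from about 0.3 to 0.825 m from the base axis. Payload 5.4 kg.
Tool frame: the origin (TCP) lies at the very end of the fingers, on their centre line; the grasp point (between the pads) lies 19 mm behind it; z points along the fingers, y is the line along which they close (so a half turn about z gives the same grasp; the last joint's range is limited). The gripper opens to 92 mm and grips with 3 to 60 N. Pads are 20 mm wide; open, the fingers measure 128 mm over their backs; the gripper's body (75 mm by 189 mm) begins 69 mm behind the grasp point.
Start: joints at [-1.398, 0.158, 1.597, -0, 1.386, -0.21], TCP at [0.215, -0.533, 0.215] pointing down, gripper open.
Joint ranges: [-2.91, 2.91], [-0.94, 2.29], [0.18, 2.7], [-1.29, 4.43], [0.17, 2.64], [-3, 3]. Speed limits (rad/s): [2.57, 2.57, 3.14, 3.14, 3.14, 3.14].

### API

Orientations are given as a rotation vector (axis times angle).
In Python, from workcell import bot gives the robot as it stands. Calls block until the motion is done:
- bot.goto(position, orientation): joint-space move of the TCP to a pose.
- bot.line_to(position, rot=None, max_speed=0.15): straight line of the TCP; rot=None keeps the orientation; max_speed is the mean speed in m/s.
- bot.set_joints(angles): joint-space move.
- bot.set_gripper(opening, newtons=None): opening from 0.0 (shut) to 1.0 (fully open); newtons is the grip in N (None keeps the last); returns when the fingers have stopped.
- bot.hold(seconds).
- bot.inverse_kinematics(position, orientation): joint angles nearest the present ones, or None.
- bot.read_camera(name): name is "scene" or "top" or "wrist"; returns a dict with "pixels" (420x560x3 uint8, blue, green, red), "fx", "fy", "cx", "cy" (pixels), "R" (3x3) and "t" (3): a world point X has camera coordinates R X + t. Camera axes: x right, y down, z forward; pixel columns grow to the right and rows downward; lengths in m; the calibration is good to about 2 mm. A picture is of the moment at which its call begins. There is no depth.
A pose or a line that the arm cannot do raises bot.MotionError and nothing moves.
- bot.job_done(): hands the job in; it is judged then, once.
Readings, each from a call of its own:
- bot.current_clock(): time.
- bot.current_joints(): joint angles.
- bot.current_joint_vel(): joint speeds.
- bot.current_effort(): joint torques, N m.
- bot.current_ee_pos(): TCP position.
- bot.current_tool_rot(): TCP orientation.
- bot.current_contact_force(): force on the tool from outside, world axes, zero at the start.
- bot.current_ft_torque(): the same for the moment, N m.
- bot.current_opening(): opening from 0.0 (shut) to 1.0 (fully open).
- bot.current_grip_force(): force on a finger pad.
Only numpy, scipy, OpenCV 4.12 (cv2) and the standard library are available. Lean on these libraries where they do the work, as an engineer would, in place of code of your own. Each camera call takes 0.05 s, during which the arm holds its last target. There are 200 camera calls.

## Working session

There is one attempt and no reset: what is moved stays moved. The work goes in short steps, each a Python script; the robot and the scene stay as the last script left them, time stands still between calls to the robot, and variables do not carry over. Pictures are saved under pics/ and viewed, at most 10 in all, crops included, and the job is handed in when it is done.

```bash
mkdir -p pics; ls; python3 - <<'E'
from workcell import bot
import cv2
for n in ("scene","top"):
    c=bot.read_camera(n); cv2.imwrite(f"pics/{n}0.png",c["pixels"])
    print(n,c["fx"],c["fy"],c["cx"],c["cy"],c["R"],c["t"])
E
```

```text
pics
scene 432.42375247853 432.42375247853 279.9012006398254 209.07747547194992 [[ 0.49879517  0.86668192  0.00811348]
 [ 0.70199265 -0.39848694 -0.59026644]
 [-0.50834013  0.30011766 -0.8071677 ]] [-0.2981415  -0.38030107  1.39511265]
top 492.11617962212756 492.11617962212756 279.6725484894275 207.41777948116106 [[ 0.00466684 -0.99984417  0.01702502]
 [-0.98175548 -0.00781745 -0.18998703]
 [ 0.19009052 -0.01582777 -0.98163897]] [-0.03891755  0.61572934  1.41871299]
```

View pics/top0.png

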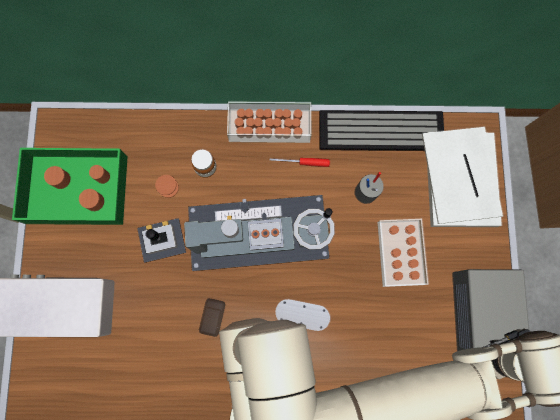

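View pics/scene0.png

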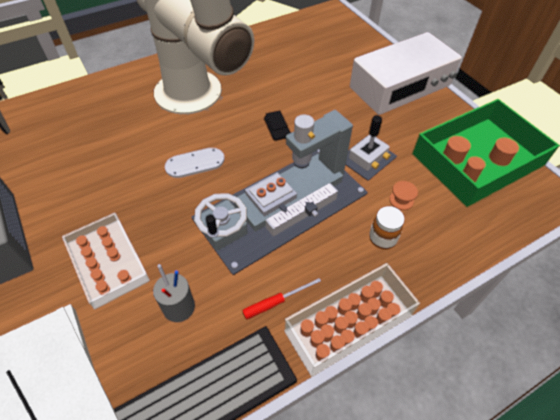

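The top view shows the wheel at about (314,229), the crank handle at (328,212), the valve at (158,238) and the scale at (248,214). I'll enlarge this area.

```bash
cat > h.py <<'E'
import numpy as np, cv2
from workcell import bot
def px(c,P):
    q=c["R"]@np.asarray(P,float)+c["t"]; return np.array([c["fx"]*q[0]/q[2]+c["cx"],c["fy"]*q[1]/q[2]+c["cy"]])
def ray(c,u,v,z):
    R=np.array(c["R"]);o=-R.T@c["t"];d=R.T@[(u-c["cx"])/c["fx"],(v-c["cy"])/c["fy"],1]
    return o+d*(z-o[2])/d[2]
E
python3 - <<'E'
from h import *
a=cv2.imread("pics/top0.png")[185:280,130:345]; b=cv2.imread("pics/scene0.png")[100:280,185:405]
a=cv2.resize(a,None,fx=3.7,fy=3.7,interpolation=cv2.INTER_CUBIC);cv2.imwrite("pics/topc.png",a)
b=cv2.resize(b,None,fx=3.3,fy=3.3,interpolation=cv2.INTER_CUBIC);cv2.imwrite("pics/scenec.png",b)
E
```

```text
(no output)
```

View pics/topc.png

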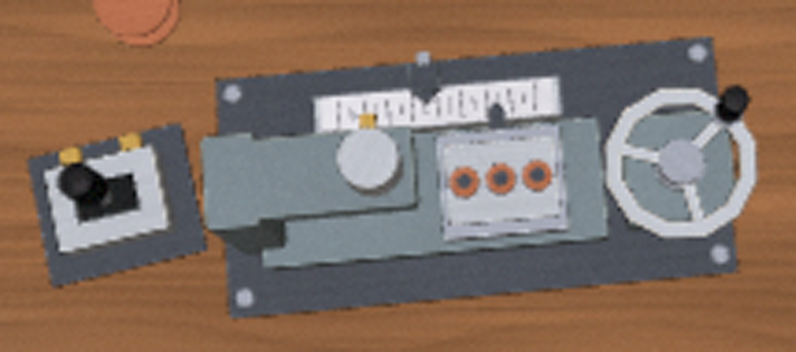

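View pics/scenec.png

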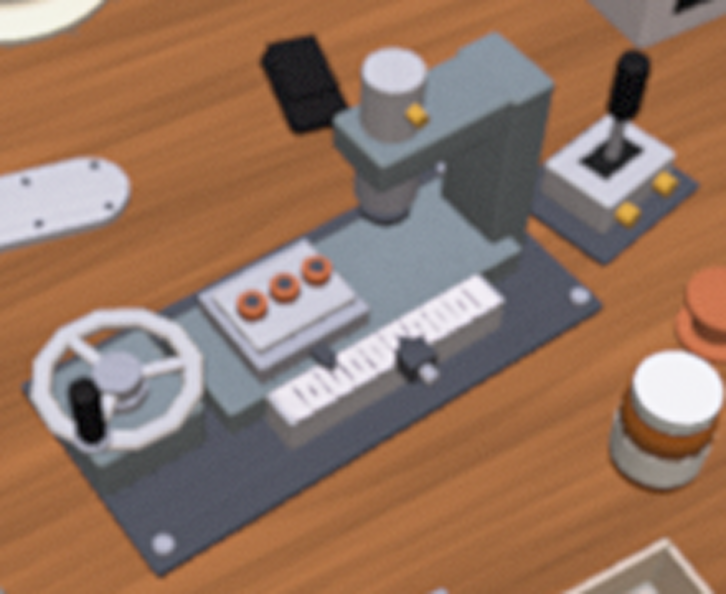

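The crops show (crop pixels):
- **Top:** hub at (682,163), handle top at (737,97), pointer at (496,105), clip tip at (427,102), base bolts at (232,93), (698,52), (720,254) and (245,298), and the valve block at about (108,200).
- **Scene:** the handle stands at (88,410), and the lever grip is upright at (628,85).

```bash
cat >> h.py <<'E'
def T(c,u,v,z): return ray(c,130+(u+.5)/3.7-.5,185+(v+.5)/3.7-.5,z)
def S(c,u,v,z): return ray(c,185+(u+.5)/3.3-.5,100+(v+.5)/3.3-.5,z)
E
python3 - <<'E'
from h import *
np.set_printoptions(precision=4,suppress=True)
t=bot.read_camera("top"); s=bot.read_camera("scene")
B=[T(t,*p,.014) for p in ((232,93),(698,52),(720,254),(245,298))]
print("bolts",B, "dir",[np.degrees(np.arctan2(-(a-b)[0]*-1,(a-b)[1])) for a,b in((B[0],B[1]),(B[3],B[2]))])
print("ctr",np.mean(B,0))
print("hub",T(t,682,163,.088),S(s,118,372,.088))
print("handle top",T(t,737,97,.143),S(s,84,384,.143))
print("pointer",T(t,496,115,.053),T(t,496,105,.053),S(s,330,362,.053))
print("clip",T(t,427,102,.053),S(s,403,345,.053))
print("valve corners",[T(t,*p,.045) for p in((45,172),(158,146),(170,228),(62,252))])
print("lever top",T(t,75,180,.153),S(s,634,58,.153))
print("plate v",[T(t,*p,.008) for p in((30,157),(182,124),(207,248),(55,286))])
print(bot.current_tool_rot(),bot.current_joints())
E
```

```text
bolts [array([0.6152, 0.2337, 0.014 ]), array([ 0.6534, -0.1558,  0.014 ]), array([ 0.4835, -0.1722,  0.014 ]), array([0.4451, 0.2166, 0.014 ])] dir [np.float64(-5.596422317792914), np.float64(-5.640470054566026)]
ctr [0.5493 0.0305 0.014 ]
hub [ 0.5479 -0.1351  0.088 ] [ 0.551  -0.1333  0.088 ]
handle top [ 0.591  -0.1729  0.143 ] [ 0.5875 -0.1687  0.143 ]
pointer [0.5914 0.0128 0.053 ] [0.5997 0.0129 0.053 ] [0.5953 0.0142 0.053 ]
clip [0.6017 0.069  0.053 ] [0.6087 0.0695 0.053 ]
valve corners [array([0.5433, 0.3768, 0.045 ]), array([0.5652, 0.2868, 0.045 ]), array([0.4985, 0.2741, 0.045 ]), array([0.4786, 0.3595, 0.045 ])]
lever top [0.522  0.3255 0.153 ] [0.5221 0.3276 0.153 ]
plate v [array([0.561 , 0.3997, 0.008 ]), array([0.5897, 0.2752, 0.008 ]), array([0.4863, 0.2502, 0.008 ]), array([0.4544, 0.373 , 0.008 ])]
[-3.0831 -0.5974 -0.0001] [-1.3981  0.1588  1.5978  0.      1.3862 -0.2101]
```

```bash
cat >> h.py <<'E'
RV=np.pi*np.array([np.cos(np.radians(225)),np.sin(np.radians(225)),0])
C=np.array([.5495,-.1342])
def pos(a,z=.106,r=.055,c=None):
    c=C if c is None else c
    return [c[0]+r*np.cos(a),c[1]+r*np.sin(a),z]
def crank(a0,a1,c=None,step=np.radians(18),speed=.12,log=False):
    n=max(1,int(np.ceil(abs(a1-a0)/step))); L=[]
    for a in np.linspace(a0,a1,n+1)[1:]:
        bot.line_to(pos(a,c=c),max_speed=speed); f=bot.current_contact_force()
        L.append((a,*f[:3]))
        if np.linalg.norm(f)>40: print("force stop",a,f);break
    return np.array(L)
E
python3 - <<'E'
from h import *
np.set_printoptions(precision=3,suppress=True)
t=bot.read_camera("top"); print("pot",ray(t,371,187,.095))
a=np.radians(-43)
bot.set_gripper(.6,10)
bot.goto(pos(a,.25),RV); print(bot.current_clock(),bot.current_joints())
bot.line_to(pos(a)); print(bot.current_contact_force())
bot.set_gripper(0,12); print(bot.current_opening(),bot.current_grip_force(),bot.current_contact_force())
L=crank(a,a-np.pi/2); print(L,bot.current_clock(),bot.current_ee_pos())
cv2.imwrite("pics/s1.png",bot.read_camera("scene")["pixels"])
E
```

```text
pot [ 0.673 -0.305  0.095]
2.8333 [-0.481  0.238  1.436 -0.     1.468 -0.48 ]
[-0.547 -0.077  0.162]
0.23162932698673327 12.000176310539246 [-2.254  1.023  1.647]
[[-1.065 -3.019  0.754  2.557]
 [-1.379 -2.485 -0.844  2.783]
 [-1.693 -3.467 -1.914  3.476]
 [-2.007 -4.218 -3.209  4.027]
 [-2.321 -6.249 -2.094  5.989]] 6.0 [ 0.511 -0.174  0.106]
```

View pics/s1.png

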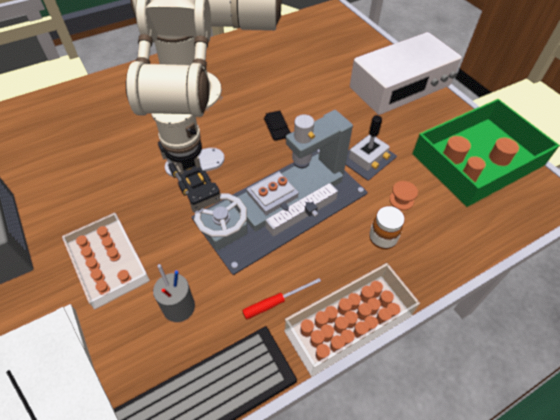

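The handle is gripped and the wheel is turning with low forces. I'll continue to 2.4 turns.

```bash
python3 - <<'E'
from h import *
np.set_printoptions(precision=2,suppress=True)
a=np.radians(-43)
L=crank(a-np.pi/2,a-2.4*2*np.pi); print(L[::3],bot.current_clock(),bot.current_ee_pos(),bot.current_opening())
c=bot.read_camera("scene")["pixels"];t=bot.read_camera("top")["pixels"]
b=cv2.resize(c[160:240,240:360],None,fx=5,fy=5,interpolation=cv2.INTER_CUBIC)
d=cv2.resize(t[195:255,205:325],None,fx=5,fy=5,interpolation=cv2.INTER_CUBIC)
cv2.imwrite("pics/s2.png",np.vstack([b[:300],d]))
E
```

```text
[[ -2.64  -5.91  -0.2    7.21]
 [ -3.58  -2.78   3.91   5.08]
 [ -4.52   2.37   3.24   2.44]
 [ -5.46   1.73  -1.66   2.34]
 [ -6.41  -1.66  -2.01   5.29]
 [ -7.35  -1.88  -3.11   5.44]
 [ -8.29  -4.51  -1.96   7.32]
 [ -9.23  -3.1    1.7    7.85]
 [-10.18   0.4    1.78   5.02]
 [-11.12   3.17   0.1    4.38]
 [-12.06   0.97  -2.76   4.94]
 [-13.     0.18  -3.16   5.8 ]
 [-13.95  -2.44  -0.68   6.81]
 [-14.89  -2.71   0.61   9.32]
 [-15.83   2.25   2.19   6.53]] 18.5917 [ 0.49 -0.13  0.11] 0.23521648591931782
```

View pics/s2.png

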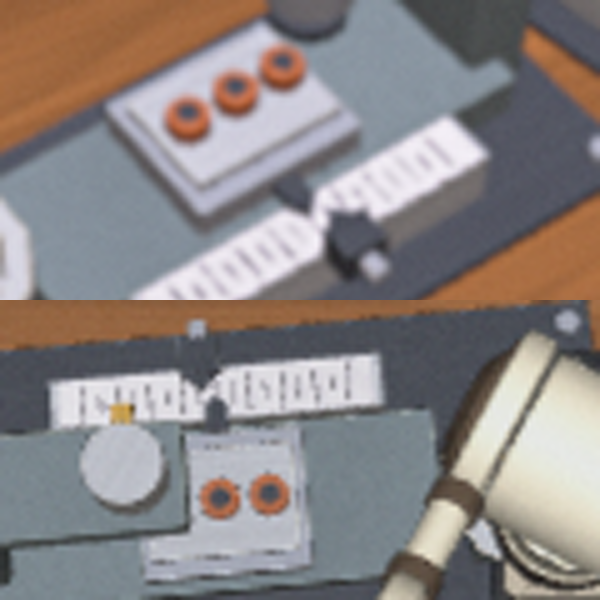

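Pointer tip is at about (215,400) and clip tip at about (203,388) in the top crop, so roughly 6 mm remain, as predicted. I'll turn 0.31 more, let go and look with the wrist camera.

```bash
python3 - <<'E'
from h import *
np.set_printoptions(precision=4,suppress=True)
a=np.radians(-43)-2.4*2*np.pi; e=a-.31*2*np.pi
crank(a,e); print(bot.current_contact_force(),bot.current_ee_pos())
bot.set_gripper(.6); bot.line_to(pos(e,.27),max_speed=.25)
w=bot.read_camera("wrist");R=np.array(w["R"]);o=-R.T@w["t"]
print("cam off",o-bot.current_ee_pos(),"fwd",R[2],w["fx"],"t",bot.current_clock())
# bring camera above the clip (keeping offset), slightly on the handwheel side
off=(o-np.array(bot.current_ee_pos())); z=.27; k=(.053-(z+off[2]))/R[2][2]
tgt=np.array([.604,.066])-off[:2]-k*R[2][:2]
print("tcp target",tgt)
E
```

```text
[ 1.8111 -0.3398  5.1083] [ 0.5759 -0.0866  0.1061]
cam off [-0.      0.0694  0.1718] fwd [-0.002  -0.2472 -0.969 ] 290.05090050078223 t 22.125
tcp target [0.6048 0.0957]
```

```bash
python3 - <<'E'
from h import *
np.set_printoptions(precision=4,suppress=True)
bot.line_to([.605,-.01,.25],max_speed=.25);bot.line_to([.605,-.01,.16],max_speed=.2)
w=bot.read_camera("wrist"); print(bot.current_clock(),w["R"],w["t"],w["cx"],w["cy"])
u,v=px(w,[.604,.068,.053]).astype(int); print(u,v)
p=w["pixels"]; cv2.imwrite("pics/w_full.png",p)
x0,y0=u-50,v-37; print(x0,y0)
cv2.imwrite("pics/w1.png",cv2.resize(p[y0:y0+75,x0:x0+100],None,fx=8,fy=8,interpolation=cv2.INTER_CUBIC))
np.save("w1.npy",w,allow_pickle=True)
E
```

```text
23.2583 [[ 1.     -0.0014  0.002 ]
 [-0.0018 -0.9686  0.2485]
 [ 0.0016 -0.2485 -0.9686]] [-0.6051 -0.0243  0.3353] 279.72940597670055 206.00290182333828
278 121
228 84
```

View pics/w1.png

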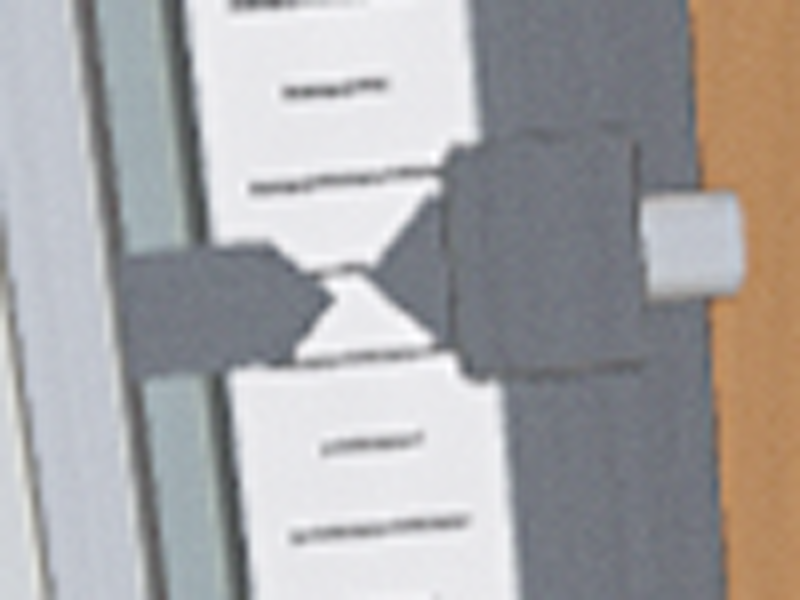

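The wrist crop shows the pointer tip at (337,297) and the clip tip at (367,268), so the pointer is still a few mm short.

```bash
cat >> h.py <<'E'
th=np.radians(5.62); Y=np.array([-np.sin(th),np.cos(th)])
def W(c,u,v,x0,y0,z=.053): return ray(c,x0+(u+.5)/8-.5,y0+(v+.5)/8-.5,z)
E
python3 - <<'E'
from h import *
w=np.load("w1.npy",allow_pickle=True).item()
p=W(w,337,297,228,84);c=W(w,367,268,228,84);e1=W(w,187,0,228,84,.05);e2=W(w,255,590,228,84,.05)
print(p,c,"remain mm",1e3*(c-p)[:2]@Y,"across",1e3*(c-p)[:2]@[Y[1],-Y[0]])
d=(e1-e2); print("yaw from scale",np.degrees(np.arctan2(-d[0],d[1])))
E
```

```text
[0.59580094 0.06868732 0.053     ] [0.59928534 0.07188663 0.053     ] remain mm 2.8426982617267833 across 3.780964677341769
yaw from scale 5.577517226607155
```

2.84 mm remain, which is 0.142 turn (51°). I'll regrip, turn, release and look again.

```bash
cat >> h.py <<'E'
def look(n):
    bot.line_to([.605,-.01,.25],max_speed=.3);bot.line_to([.605,-.01,.16],max_speed=.25)
    w=bot.read_camera("wrist"); np.save(f"w{n}.npy",w,allow_pickle=True)
    cv2.imwrite(f"pics/w{n}.png",cv2.resize(w["pixels"][84:159,228:328],None,fx=8,fy=8,interpolation=cv2.INTER_CUBIC))
E
python3 - <<'E'
from h import *
a=np.radians(-43)-2.71*2*np.pi; e=a-.1421*2*np.pi
bot.line_to([.605,-.01,.25],max_speed=.3);bot.line_to(pos(a,.25),max_speed=.3);bot.line_to(pos(a))
print(bot.current_contact_force()); bot.set_gripper(0,20); print(bot.current_contact_force())
crank(a,e,step=.15,speed=.08); print(bot.current_contact_force())
bot.set_gripper(.6); bot.line_to(pos(e,.25),max_speed=.25); look(2); print(bot.current_clock())
E
```

```text
[ 0.19228076 -0.69130115  0.43528166]
[-0.01134154 -1.7381158   1.13260239]
[-4.20192976 -1.06511455  5.32140335]
29.8083
```

View pics/w2.png

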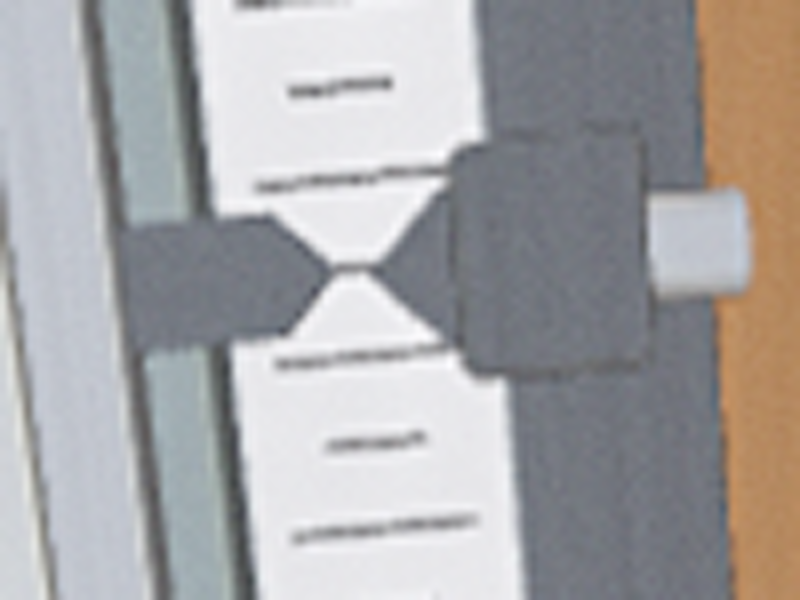

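The tips line up: pointer (335,269) and clip (373,266) differ only by the press yaw over the gap, under 0.2 mm. Next is the lever: push it from behind with the closed fingers.

```bash
python3 - <<'E'
from h import *
np.set_printoptions(precision=3,suppress=True)
P=np.array([.522,.326]); d=np.array([.235,-.972]); d/=np.linalg.norm(d)
al=np.radians(231.8); rv=np.pi*np.array([np.cos(al),np.sin(al),0])
at=lambda s,z=.105:[*(P+s*d),z]
bot.line_to([.605,-.01,.34],max_speed=.3); bot.set_gripper(0)
bot.goto(at(-.075,.32),rv); print(bot.current_clock(),bot.current_joints())
bot.line_to(at(-.075),max_speed=.25); bot.line_to(at(-.032),max_speed=.15)
f0=np.array(bot.current_contact_force())
for s in np.arange(-.028,.020,.002):
    bot.line_to(at(s),max_speed=.06); f=(np.array(bot.current_contact_force())-f0)[:2]; F=-f@d
    print(round(s,3),round(F,1),round(f@[d[1],-d[0]],1))
    if F>18: break
cv2.imwrite("pics/s3.png",bot.read_camera("scene")["pixels"][60:220,240:420].repeat(4,0).repeat(4,1)[:600])
print(bot.current_clock()); bot.hold(2.4); print(bot.current_contact_force()-f0,bot.current_clock())
bot.line_to(at(-.032),max_speed=.06); bot.line_to(at(-.075),max_speed=.15); bot.line_to(at(-.075,.3),max_speed=.25)
print(bot.current_clock())
cv2.imwrite("pics/s4.png",np.hstack([bot.read_camera(n)["pixels"] for n in("scene",)]))
E
```

```text
33.0 [ 0.48   0.292  1.235 -0.     1.614  0.244]
-0.028 -0.5 -0.7
-0.026 -0.2 -0.5
-0.024 0.7 0.1
-0.022 1.0 -0.2
-0.02 2.1 0.3
-0.018 2.1 1.1
-0.016 2.6 -0.6
-0.014 2.7 0.0
-0.012 3.3 -0.9
-0.01 3.9 0.1
-0.008 4.2 -0.0
-0.006 4.1 -2.1
-0.004 5.2 -1.6
-0.002 4.9 -1.9
-0.0 6.4 -2.7
0.002 6.4 -2.8
0.004 6.6 -3.5
0.006 7.6 -3.6
0.008 11.1 -3.5
0.01 16.6 -4.2
0.012 21.9 -4.8
39.7417
[-0.32  21.326 -2.319] 42.1417
44.3917
```

View pics/s3.png

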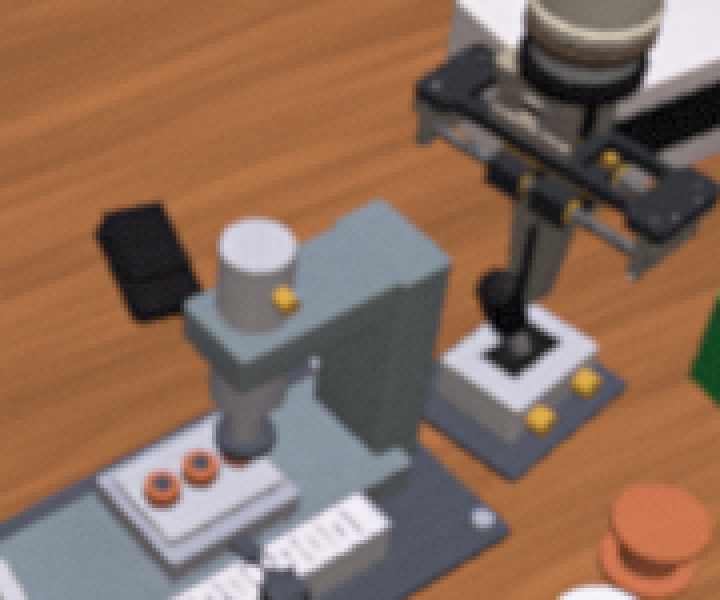

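View pics/s4.png

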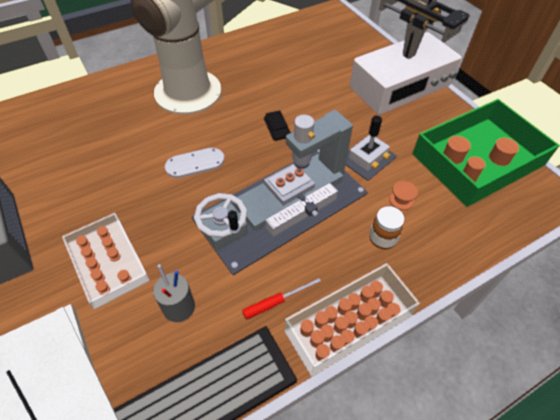

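The push picture shows the lever at its stop and the ram down on the contacts. Afterwards the lever stands upright at about (376,128), the slide is still at the clip, and the bystanders are untouched.

```bash
python3 -c "
from workcell import bot
print(bot.job_done())"
```

```text
the job is handed in; nothing more can be done
None
```

The job is handed in: the wheel was cranked until the pointer stood within about 0.2 mm of the clip, then the lever was held fully over for 2.4 s with the ram down and sprang back upright; in the last picture the slide was still at the clip and nothing else had moved.

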